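Clamp a bare screen frame square in the corner jig

TASK

Slide the bare wooden frame on the jig gently into the corner, so that it lies flat, square and flush against both fences, then push the handle of the toggle clamp all the way down past its dead point, so that it stays shut by itself and the pad holds the frame there. Do not lean on the drying rack that overhangs the handle, and leave the squeegee, jar and bottle where they are.

Things in the scene. Friction and masses are not known exactly. Their poses are not given: they have to be found in the camera images.
- jig: Fixed corner jig. Origin on the table top; z up. Grey plate 15 mm thick, x -150 to +120, y -130 to +190 mm. Two wooden fences stand 18 mm above it: the far fence's inner face is at x = +90 (y from -130 to +85), the side fence's at y = +70 (x from -75 to +90, 15 mm thick). The steel toggle clamp stands behind the side fence in the plane x = +30: arm towards -y, handle towards +y.
- home (a point): Where the frame's centre lies when the frame is home in the corner: jig x = +10, y = +10, z = +27.5 mm. Axes those of the jig; the frame must be pushed to +x and to +y.
- frame_center (a point): Centre (half-way up) of the loose bare frame of pale timber, open in the middle: 160 mm along its x, 120 mm along its y, 25 mm high, bars 28 mm wide, about 0.18 kg. It lies flat on the jig's plate, x roughly along the jig's x, 15 to 45 mm short of home both ways and turned by up to 0.2 rad. It slides with a push of 1 to 4 N.
- clamp_handle (a joint): Handle angle, rad. 0 = open as found (handle rises 66 degrees above the jig's +y, pad lifted); grows as the handle is pushed over to +y and down; 1.0 = stop (handle 9 degrees above level, pointing to +y). Dead point at 0.88: with a frame under the pad it needs a growing push from about 0.5, some 8 N at the grip at most, then goes over to its stop. It stays where left before the pad touches.
- clamp_hinge (a point): Centre of the handle's hinge: jig x = +30, y = +145, z = +55 mm. The hinge line is the jig's x; the point's axes are the jig's.
- handle_grip (a point): Centre of the handle's round black grip, 85 mm from the handle's hinge. The grip is a bar 20 mm in diameter, running from 42 to 120 mm from the hinge. The point's y axis points along the handle to its free end; its x axis is the hinge line (the jig's x).
- clamp_pad: Square rubber pad 22 x 22 mm at the end of the clamp's arm, spring mounted; origin at the centre of its underside, z up along its spindle. When the clamp is shut it presses on the frame's +y bar at jig x = +30, y = +55 mm.
- rack: Fixed wire leaf of a drying rack over the clamp handle: steel bars 8 to 10 mm thick, their axes 250 mm above the table. Axes nearly the jig's, origin on the table: the leaf spans x 0 to +210, y +100 to +360 mm; two posts at x = +205. Its near edge is 30 mm nearer the robot than the handle's plane: an upright gripper hits it; tilt it about 40 degrees, fingers away from the robot and down.
- rack_edge (a point): Middle of the near edge bar of the rack's leaf, 250 mm above the table.
- squeegee: Bystander: wooden squeegee lying on the table, 180 mm along its x, 64 mm wide, 34 mm high, right of the jig (its -y side). Origin under its wooden handle.
- ink_jar: Bystander: closed jar, 76 mm in diameter, 85 mm high, behind the jig (its +x side). Origin at the centre of its underside.
- glue_bottle: Bystander: white bottle, 54 mm in diameter, 150 mm high, off the jig's far right corner. Origin at the centre of its underside.
Mind the look-alikes: they are no part of the job. What is shaped like the part that bears frame_center but pink or red is not meant.

How it is judged:
On the way, in this order (a step that is already met when the one before it is completed fails the run):
1. the frame lies flush in the corner (within 2.5 mm of both fences, square within 0.025 rad) while the clamp is still open (handle below 0.45 rad) (x of frame_center in the frame of jig above 0.0075 m and y of frame_center in the frame of jig above 0.0075 m and angle between the x axis of frame_center and the x axis of jig, either way round below 0.025 rad and value of joint clamp_handle below 0.45 rad), for 0.2 s.
2. the handle is past its dead point (above 0.93 rad) and the pad presses with more than 10 N (value of joint clamp_handle above 0.93 rad and contact force between clamp_pad and anything else above 10 N), for 0.2 s.
At the end, for the whole second after the job is handed in: The frame lies flat in the jig's corner, within 2.5 mm of both fences and square within 0.025 rad; the clamp handle is past its dead point (joint above 0.93 rad) and stays there, and the pad presses on the frame with more than 10 N (all of step 2 and x of frame_center in the frame of jig between 0.0075 and 0.0125 m and y of frame_center in the frame of jig between 0.0075 and 0.0125 m and z of frame_center in the frame of jig below 0.03 m and angle between the x axis of frame_center and the x axis of jig, either way round below 0.025 rad); the robot touches nothing.
It fails at once if the drying rack is pushed with more than 8 N (contact force between rack and anything else above 8 N).
It fails at once if the squeegee, the jar or the bottle is moved by more than 30 mm (distance of any of squeegee, ink_jar, glue_bottle from where it was at the start of the episode above 0.03 m).
It fails at once if the fingers press on the frame with more than 40 N (contact force between the fingers and frame above 40 N).
It also fails if it takes over 72 s, if anything falls off the work surface, if the arm or the gripper's body presses on something with over 40 N, if the wrist force passes 120 N, or if a joint passes its speed limit or range.

ROBOT

A 6-joint arm with a two-finger parallel gripper is mounted at the origin on the work surface. World frame = base frame: x ahead of the robot, y to its left, z up, the work surface at z = 0. Lengths are in m, angles in rad, forces in N, time in s.
With the tool pointing down it reaches from about 0.35 to 0.925 m from the base axis. Payload 6.4 kg.
Tool frame: the origin (TCP) lies midway between the tips of the shut fingers; the grasp point (between the pads) lies 19 mm behind it (manip.grip_depth is the distance from the TCP to the grasp point, in m); z points along the fingers, y is the direction in which the jaws open and shut (so a half turn about z gives the same grasp; the last joint's range is limited). The gripper opens to 85 mm and grips with 20 to 120 N. Pads are 22 mm wide; open, the fingers measure 114 mm over their backs; the gripper's body (76 mm by 85 mm) begins 54 mm behind the grasp point. The pads swing forward as they close: fully open they stand 13 mm farther back than shut.
Start: joints at [1.062, 0.245, 1.558, -0, 1.339, -0.174], TCP at [0.214, 0.614, 0.231] pointing down, gripper open.
Joint ranges: [-3.13, 3.13], [-1.02, 2.26], [0.13, 2.54], [-0.95, 4.09], [0.21, 2.88], [-2.74, 2.74]. Speed limits (rad/s): [2.57, 2.57, 3.14, 3.14, 3.14, 3.14].

INTERFACE

Orientations are given as a unit quaternion [x, y, z, w].
In Python, from workcell import manip gives the robot as it stands. The module is installed in compiled form; this text tells all that it offers. Calls block until the motion is done:
- manip.reach(position, orientation): joint-space move of the TCP to a pose.
- manip.move_linear(position, rot=None, vel=0.15): straight line of the TCP; rot=None keeps the orientation; vel is the mean speed in m/s.
- manip.set_joints(angles): joint-space move.
- manip.set_gripper(opening, effort=None): finger opening in m; effort is the grip in N (None keeps the last); returns when the fingers have stopped.
- manip.pause(seconds).
- manip.solve_ik(position, orientation): joint angles nearest the present ones, or None.
- manip.get_image(name): name is "scene" or "top" or "wrist"; returns the picture (420x560x3 uint8, red, green, blue); there is no depth.
- manip.calibration(name): a dict with "intrinsics" (3x3 intrinsics, pixels), "k1" (the pictures are not rectified: a ray, as slopes to the right and down, at radius r is drawn at 1 + k1 r^2 times it, then the intrinsics apply), "extrinsics" (4x4, takes a point from camera to world coordinates); the wrist camera has in their place "tool_from_camera" (4x4, takes a point from camera to tool coordinates, whose origin is the TCP and whose axes are the flange's). Camera axes: x right, y up, looking along -z (the intrinsics and any distortion apply to the point x, -y, -z); pixel columns grow to the right and rows downward; lengths in m; the calibration is good to about 2 mm. A picture is of the moment at which its call begins: read the wrist's pose just before it. calibration takes no time and is no camera call.
A pose or a line that the arm cannot do raises manip.MotionError and nothing moves.
- manip.hand_in(): hands the job in, once; it reports no verdict.
Readings, each from a call of its own:
- manip.get_time_s(): time.
- manip.get_joints(): joint angles.
- manip.get_joint_velocities(): joint speeds.
- manip.get_joint_efforts(): joint torques, N m.
- manip.get_eef_pos(): TCP position.
- manip.get_tool_rot(): TCP orientation.
- manip.get_force(): force on the tool from outside, world axes, zero at the start.
- manip.get_torque(): the same for the moment, N m.
- manip.get_grip_width(): finger opening in m.
Only numpy, scipy, OpenCV 4.12 (cv2) and the standard library are available. Lean on these libraries where they do the work, as an engineer would, in place of code of your own. Each camera call takes 0.05 s, during which the arm holds its last target.

## Working session

There is one attempt and no reset: what is moved stays moved. The work goes in short steps, each a Python script; the robot and the scene stay as the last script left them, time stands still between calls to the robot, and variables do not carry over. Pictures are saved under pics/ and viewed, and the job is handed in when it is done.

```bash
mkdir -p pics; ls; python3 - <<'E'
from workcell import manip
import cv2,numpy as np
np.set_printoptions(precision=4,suppress=True)
for n in ["scene","top","wrist"]:
    im=manip.get_image(n); cv2.imwrite(f"pics/{n}0.png",im[:,:,::-1])
    print(n,manip.calibration(n))
print(manip.get_time_s(),manip.get_eef_pos(),manip.get_tool_rot(),manip.grip_depth,manip.get_force())
E
```

```text
pics
scene {'intrinsics': array([[450.8265,   0.    , 275.4386],
       [  0.    , 450.8265, 208.1089],
       [  0.    ,   0.    ,   1.    ]]), 'k1': -0.0625055901490563, 'extrinsics': array([[-0.7069, -0.6062,  0.3643,  0.9406],
       [ 0.7072, -0.599 ,  0.3756,  0.3618],
       [-0.0095,  0.5232,  0.8522,  1.0713],
       [ 0.    ,  0.    ,  0.    ,  1.    ]])}
top {'intrinsics': array([[521.8911,   0.    , 276.3477],
       [  0.    , 521.8911, 203.1269],
       [  0.    ,   0.    ,   1.    ]]), 'k1': -0.12793152791241325, 'extrinsics': array([[-0.0252,  0.9857, -0.1667,  0.3353],
       [-0.9996, -0.0267, -0.0067, -0.0135],
       [-0.011 ,  0.1665,  0.986 ,  1.3904],
       [ 0.    ,  0.    ,  0.    ,  1.    ]])}
wrist {'intrinsics': array([[328.9938,   0.    , 276.7247],
       [  0.    , 328.9938, 208.3594],
       [  0.    ,   0.    ,   1.    ]]), 'k1': -0.04883540930916553, 'tool_from_camera': array([[ 0.0013,  0.9627,  0.2707,  0.0684],
       [ 1.    , -0.0015,  0.0002,  0.0004],
       [ 0.0006,  0.2707, -0.9627, -0.1429],
       [ 0.    ,  0.    ,  0.    ,  1.    ]])}
0.15 [0.2134 0.6135 0.2304] [ 0.1666  0.986  -0.0007 -0.0003] 0.0187 [ 0.0168 -0.0187  0.4378]
```

View pics/scene0.png

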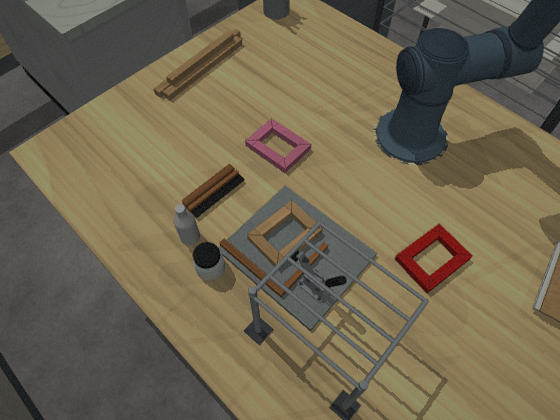

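View pics/top0.png

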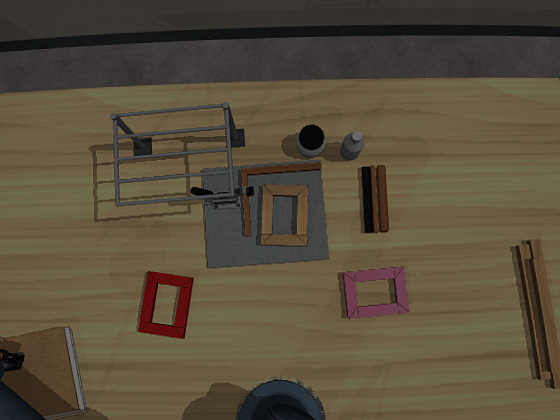

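View pics/wrist0.png

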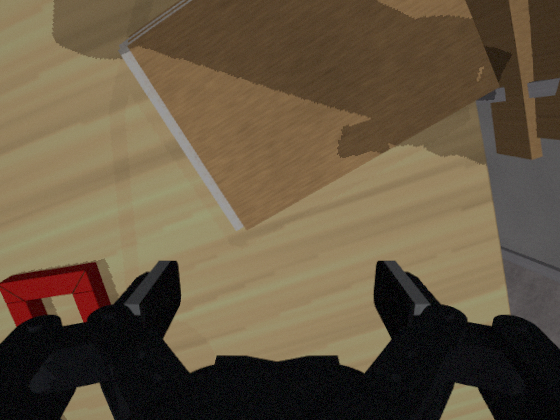

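The scene shows three frame-like objects: pink at scene (278,145) / top (377,292), red at scene (433,257) / top (166,305), and pale timber on the grey jig plate at scene (284,232) / top (284,215). The pale one is meant because it is bare wood and lies on the jig. I'll confirm that in an enlarged crop.

```bash
cat > h.py <<'E'
import numpy as np,cv2
from workcell import manip
from scipy.spatial.transform import Rotation as R
np.set_printoptions(precision=4,suppress=True)
def ray(c,px,E=None):
    cal=manip.calibration(c); K=cal["intrinsics"]
    px=np.atleast_2d(np.asarray(px,float))
    u=cv2.undistortPoints(px[:,None,:],K,np.array([cal["k1"],0,0,0.]))[:,0] 
    # model: drawn = ideal*(1+k1 r^2), same as OpenCV
    d=np.c_[u[:,0],-u[:,1],-np.ones(len(u))]
    E=cal["extrinsics"] if E is None else E
    return E[:3,3],d@E[:3,:3].T
def plane(c,px,z,E=None):
    o,d=ray(c,px,E); return o+d*((z-o[2])/d[:,2])[:,None]
def proj(c,P,E=None):
    cal=manip.calibration(c);E=cal["extrinsics"] if E is None else E
    p=(np.atleast_2d(P)-E[:3,3])@E[:3,:3]
    s=np.c_[p[:,0],-p[:,1]]/-p[:,2:3]; s=s*(1+cal["k1"]*(s**2).sum(1))[:,None]
    return s@cal["intrinsics"][:2,:2].T+cal["intrinsics"][:2,2]
def tri(c1,p1,c2,p2):
    o1,d1=ray(c1,p1);o2,d2=ray(c2,p2);d1=d1[0];d2=d2[0]
    t=np.linalg.lstsq(np.c_[d1,-d2],o2-o1,rcond=None)[0]
    a=o1+t[0]*d1;b=o2+t[1]*d2
    return (a+b)/2,np.linalg.norm(a-b)
def wristE():
    T=np.eye(4);T[:3,:3]=R.from_quat(manip.get_tool_rot()).as_matrix();T[:3,3]=manip.get_eef_pos()
    return T@manip.calibration("wrist")["tool_from_camera"]
def crop(src,dst,x0,y0,x1,y1,s):
    im=cv2.imread(src)[y0:y1,x0:x1]; cv2.imwrite(dst,cv2.resize(im,None,fx=s,fy=s,interpolation=cv2.INTER_CUBIC))
E
python3 - <<'E'
from h import *
crop("pics/top0.png","pics/top0c.png",190,95,340,275,3.3)
crop("pics/scene0.png","pics/scene0c.png",210,170,440,340,3.4)
E
```

```text
(no output)
```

View pics/top0c.png

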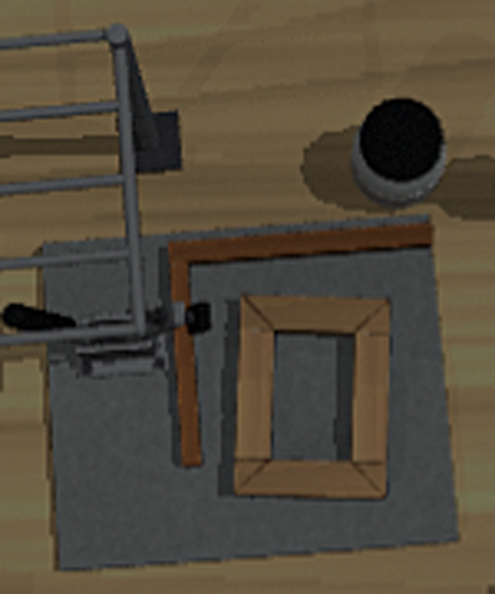

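View pics/scene0c.png

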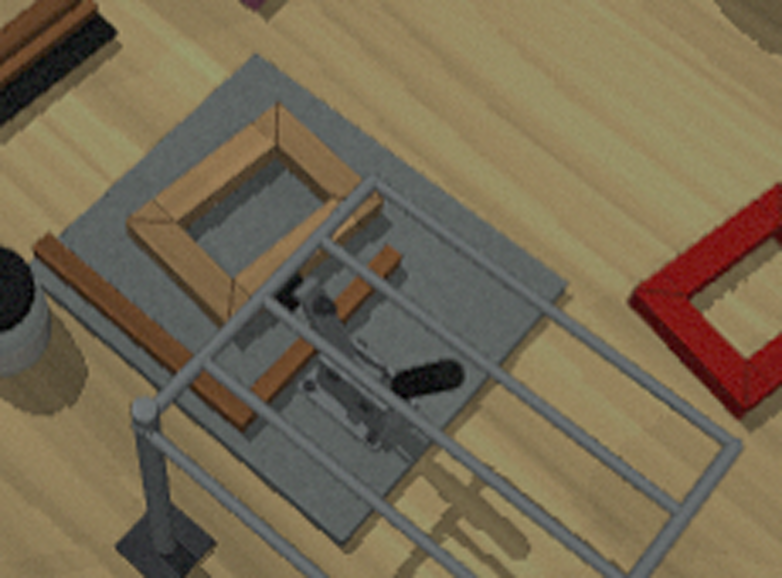

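The crop confirms it: bare pale frame on the grey plate, corners in the top crop at about (243,295), (388,298), (386,497), (235,494).

```bash
python3 - <<'E'
from h import *
f=lambda a,s,x,y: np.array(a)/s+[x,y]
# order: NL(-150,190) NR(-150,-130) FL(120,190)
t=f([(57,570),(458,540),(40,243)],3.3,190,95); 
s=f([(566,288),(257,55),(345,543)],3.4,210,170)
J=np.array([(-.15,.19),(-.15,-.13),(.12,.19)])
for c,p in(("top",t),("scene",s)):
    P=plane(c,p-0.3,.015); print(c,P); A=P[:,:2]
    th=np.angle(np.sum(((A-A.mean(0))@[1,1j])*np.conj((J-J.mean(0))@[1,1j])))
    c_,s_=np.cos(th),np.sin(th);Rm=np.array([[c_,-s_],[s_,c_]])
    o=A.mean(0)-Rm@J.mean(0); print("jig",o,th,A-(J@Rm.T+o))
ft=f([(243,295),(388,298),(386,497),(235,494)],3.3,190,95)-.3
P=plane("top",ft,.04);print(P,P.mean(0))
e=f([(375,182),(147,410)],3.4,210,170); et=f([(141,335),(117,33)],3.3,190,95)
print(plane("scene",e,.25),plane("top",et,.25))
print("bystanders",plane("top",[[310,138],[351,147],[375,200]],.03))
E
```

```text
top [[ 0.4011  0.1827  0.015 ]
 [ 0.4169 -0.1376  0.015 ]
 [ 0.6692  0.1958  0.015 ]]
jig [0.5599 0.0001] 0.05105049285571364 [[ 0.0007  0.0005]
 [ 0.0002 -0.0003]
 [-0.0009 -0.0002]]
scene [[ 0.4052  0.1813  0.015 ]
 [ 0.4171 -0.1362  0.015 ]
 [ 0.6679  0.1947  0.015 ]]
jig [ 0.5606 -0.0004] 0.047677179211496876 [[ 0.0034 -0.0009]
 [ 0.0001  0.0013]
 [-0.0035 -0.0003]]
[[ 0.6155  0.0287  0.04  ]
 [ 0.6099 -0.0872  0.04  ]
 [ 0.4507 -0.0801  0.04  ]
 [ 0.4562  0.0384  0.04  ]] [ 0.5331 -0.0251  0.04  ]
[[0.5503 0.0934 0.25  ]
 [0.7514 0.1012 0.25  ]] [[0.5457 0.0909 0.25  ]
 [0.7606 0.1057 0.25  ]]
bystanders [[ 0.7415 -0.0998  0.03  ]
 [ 0.7135 -0.2097  0.03  ]
 [ 0.5666 -0.2662  0.03  ]]
```

```bash
python3 - <<'E'
from h import *
p=manip.get_eef_pos(); manip.move_linear([p[0],p[1],.42],vel=.3)
yaw=.05
rot=R.from_euler('z',yaw)*R.from_matrix(np.array([[-1,0,0],[0,1,0],[0,0,-1.]]))
manip.reach([.66,0.02,.40],rot.as_quat())
print(manip.get_eef_pos(),manip.get_time_s(),manip.get_joints())
E0=wristE(); np.save("E1.npy",E0)
im=manip.get_image("wrist"); cv2.imwrite("pics/w1.png",im[:,:,::-1])
E
```

```text
[0.6599 0.0208 0.4001] 3.55 [-0.1399  0.1888  1.3212  0.0001  1.6314 -1.7618]
```

View pics/w1.png

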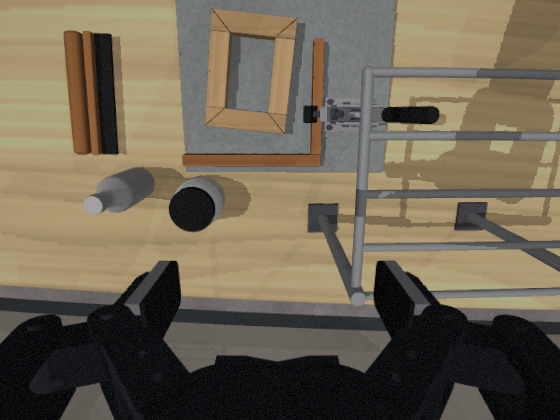

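Wrist view: the bare frame has corners at about (212,10), (298,17), (286,132), (206,124). The inner fence corner is near (313,155), the grip is at (410,115), and the rack's near edge bar runs from (367,72) to (358,298).

```bash
python3 - <<'E'
from h import *
crop("pics/w1.png","pics/w1c.png",165,0,445,180,2.8)
E=np.load("E1.npy")
P=plane("wrist",[(212,10),(298,17),(286,132),(206,124)],.04,E);print(P,P.mean(0))
print("frame ang",np.arctan2(*((P[3]+P[2]-P[0]-P[1])[[1,0]])))
print("corner",plane("wrist",[(313,155),(184,155),(314,40)],.033,E))
print("plate far-left, far-right",plane("wrist",[(385,171),(184,168)],.015,E))
print("rack",plane("wrist",[(367,72),(358,298)],.25,E))
th=.05;Rm=R.from_euler('z',th).as_matrix();o=np.array([.56,0,0])
for q in [(.09,.07,.033),(.03,.145+.085*np.cos(1.152),.055+.085*np.sin(1.152)),(.03,.055,.06)]: print(q,proj("wrist",[Rm@q+o],E))
E
```

```text
[[ 0.4532 -0.0794  0.04  ]
 [ 0.4563  0.0399  0.04  ]
 [ 0.6138  0.0325  0.04  ]
 [ 0.6081 -0.0871  0.04  ]] [ 0.5329 -0.0235  0.04  ]
frame ang -0.048313289496100385
corner [[ 0.6465  0.0764  0.033 ]
 [ 0.6567 -0.1228  0.033 ]
 [ 0.4832  0.065   0.033 ]]
plate far-left, far-right [[ 0.6677  0.1976  0.015 ]
 [ 0.68   -0.1282  0.015 ]]
rack [[0.5515 0.0911 0.25  ]
 [0.7634 0.1087 0.25  ]]
(0.09, 0.07, 0.033) [[311.7286 154.8403]]
(0.03, np.float64(0.17956619326591383), np.float64(0.13265422257098125)) [[411.5773 115.1986]]
(0.03, 0.055, 0.06) [[304.3335 114.4917]]
```

View pics/w1c.png

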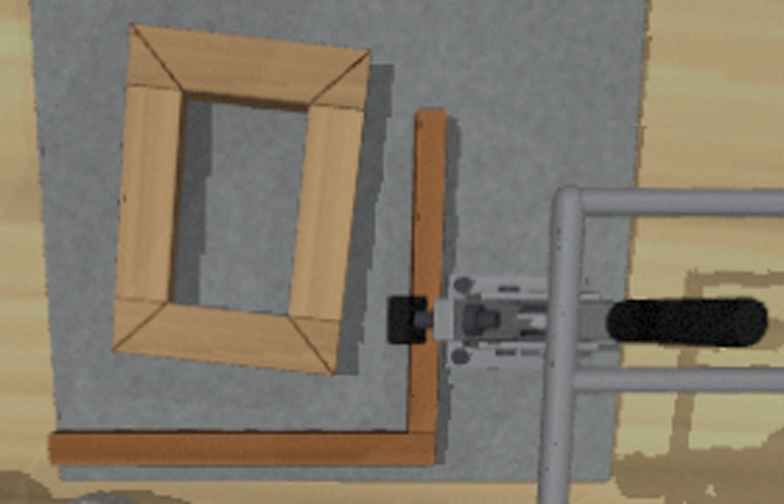

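```bash
cat >> h.py <<'E'
TH=.052;RJ=R.from_euler('z',TH);OJ=np.array([.560,.0003,0])
def J(p): return RJ.apply(p)+OJ
def invJ(p): return RJ.inv().apply(np.asarray(p)-OJ)
DOWN=R.from_matrix(np.array([[-1,0,0],[0,1,0],[0,0,-1.]]))
def push(start,d,maxd,lim,step=.002,vel=.03):
    f0=np.array(manip.get_force());d=np.array(d,float);log=[]
    k=0;last=None
    while k*step<maxd:
        k+=1
        manip.move_linear(J(start+d*k*step),vel=vel)
        f=-RJ.inv().apply(np.array(manip.get_force())-f0)@d
        log.append((round(k*step*1000),round(f,1)))
        if f>lim: break
    print(log,manip.get_time_s()); return start+d*k*step
E
python3 - <<'E'
from h import *
rot=RJ*DOWN
manip.set_gripper(.05)
manip.reach(J([-.145,-.02,.15]),rot.as_quat())
manip.move_linear(J([-.145,-.02,.021]),vel=.12)
s=np.array([-.145,-.02,.021])
push(s,[1,0,0],.020,8,.004,.06)
s+=[.02,0,0]
e=push(s,[1,0,0],.052,9)
print(e,invJ(manip.get_eef_pos()))
im=manip.get_image("top"); cv2.imwrite("pics/top1.png",im[:,:,::-1]);crop("pics/top1.png","pics/top1c.png",190,95,340,275,3.3)
E
```

```text
[(4, np.float64(-0.4)), (8, np.float64(0.1)), (12, np.float64(-0.5)), (16, np.float64(-0.3)), (20, np.float64(-0.6))] 7.8417
[(2, np.float64(-0.1)), (4, np.float64(0.1)), (6, np.float64(1.0)), (8, np.float64(0.1)), (10, np.float64(0.2)), (12, np.float64(0.1)), (14, np.float64(0.4)), (16, np.float64(0.5)), (18, np.float64(0.8)), (20, np.float64(0.1)), (22, np.float64(0.9)), (24, np.float64(0.1)), (26, np.float64(-0.5)), (28, np.float64(0.7)), (30, np.float64(0.2)), (32, np.float64(0.6)), (34, np.float64(0.6)), (36, np.float64(-0.1)), (38, np.float64(-0.4)), (40, np.float64(0.0)), (42, np.float64(1.8)), (44, np.float64(5.5)), (46, np.float64(13.1))] 13.5917
[-0.079 -0.02   0.021] [-0.0818 -0.0197  0.0205]
```

View pics/top1c.png

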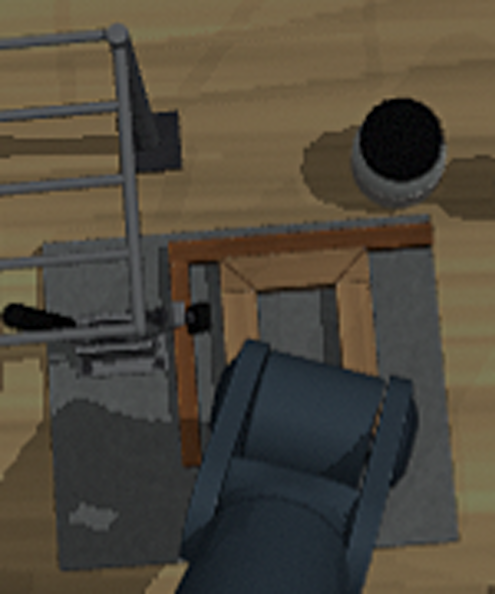

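The frame is flush in x, with a gap still open towards the side fence. Next is the +y push.

```bash
python3 - <<'E'
from h import *
p=invJ(manip.get_eef_pos())
manip.move_linear(J([-.1,-.02,.021]),vel=.1)
manip.move_linear(J([-.1,-.02,.12]),vel=.2)
rot=RJ*R.from_euler('z',-np.pi/2)*DOWN
manip.reach(J([.008,-.12,.12]),rot.as_quat())
manip.move_linear(J([.008,-.12,.021]),vel=.12)
print(manip.get_joints())
s=np.array([.008,-.12,.021])
push(s,[0,1,0],.016,8,.004,.06)
s[1]+=.016
e=push(s,[0,1,0],.056,8.5)
print(e,invJ(manip.get_eef_pos()))
im=manip.get_image("top"); cv2.imwrite("pics/top2.png",im[:,:,::-1]);crop("pics/top2.png","pics/top2c.png",190,95,340,275,3.3)
E
```

```text
[-0.3977  0.3769  1.8218  0.      0.9411 -0.4498]
[(4, np.float64(-2.1)), (8, np.float64(-0.6)), (12, np.float64(-0.6)), (16, np.float64(-1.5))] 17.9417
[(2, np.float64(0.0)), (4, np.float64(0.5)), (6, np.float64(-0.5)), (8, np.float64(0.3)), (10, np.float64(-0.0)), (12, np.float64(1.2)), (14, np.float64(0.7)), (16, np.float64(0.4)), (18, np.float64(0.5)), (20, np.float64(0.3)), (22, np.float64(0.7)), (24, np.float64(-0.2)), (26, np.float64(1.0)), (28, np.float64(1.0)), (30, np.float64(0.9)), (32, np.float64(1.5)), (34, np.float64(-0.0)), (36, np.float64(1.0)), (38, np.float64(0.1)), (40, np.float64(-0.1)), (42, np.float64(5.7)), (44, np.float64(13.4))] 23.4417
[ 0.008 -0.06   0.021] [ 0.0079 -0.0631  0.0213]
```

View pics/top2c.png

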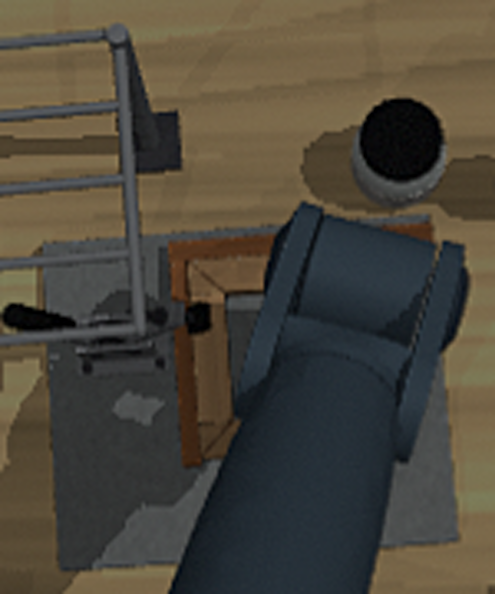

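```bash
python3 - <<'E'
from h import *
manip.move_linear(J([.008,-.085,.021]),vel=.1)
manip.move_linear(J([.008,-.085,.16]),vel=.2)
rot=RJ*DOWN
manip.reach(J([-.03,.0,.33]),rot.as_quat())
im=manip.get_image("top"); cv2.imwrite("pics/top3.png",im[:,:,::-1])
E=wristE();np.save("E3.npy",E)
im=manip.get_image("wrist"); cv2.imwrite("pics/w3.png",im[:,:,::-1])
manip.set_gripper(0.0)
print(manip.get_time_s(),manip.get_joints(),manip.get_eef_pos())
E
```

```text
26.6667 [-0.2164 -0.1066  1.749  -0.      1.4992 -1.8392] [ 0.53   -0.0013  0.33  ]
```

View pics/w3.png

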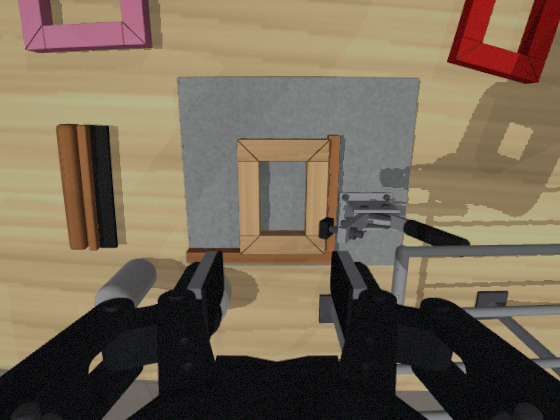

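```bash
python3 - <<'E'
from h import *
crop("pics/w3.png","pics/w3c.png",170,65,430,275,3)
E=np.load("E3.npy")
im=cv2.imread("pics/w3c.png")
q=np.array([(-.07,-.05,.04),(-.07,.07,.04),(.09,.07,.04),(.09,-.05,.04),(.09,-.05,.033),(.09,.07,.033),(-.075,.07,.033),(-.15,-.13,.015),(-.15,.19,.015)])
p=proj("wrist",J(q),E); print(p)
for x,y in (p+.5-[170,65])*3: cv2.circle(im,(int(x),int(y)),3,(255,255,0),1)
cv2.imwrite("pics/w3d.png",im)
E
```

```text
[[237.835  139.6682]
 [330.7773 139.7507]
 [325.8227 254.4856]
 [241.3227 254.4839]
 [241.823  252.5262]
 [325.1274 252.5294]
 [330.0841 135.5138]
 [177.4612  76.843 ]
 [420.7151  77.64  ]]
```

View pics/w3d.png

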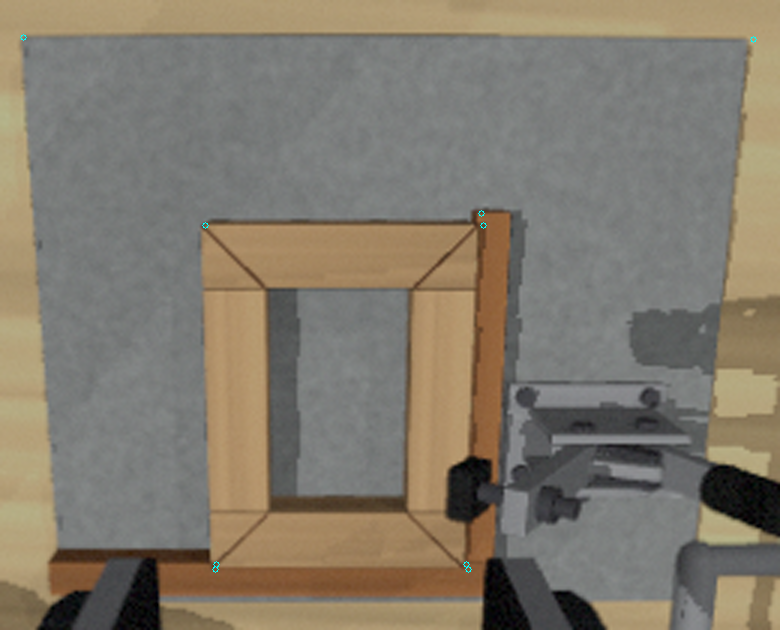

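The frame looks flush: its edges agree with the home outline to about 1 px after the systematic offset. I'll do one quick +x nudge, in case the y push dragged it back.

```bash
python3 - <<'E'
from h import *
rot=RJ*DOWN
manip.reach(J([-.1,.008,.10]),rot.as_quat())
manip.move_linear(J([-.1,.008,.023]),vel=.12)
e=push(np.array([-.1,.008,.023]),[1,0,0],.024,7)
print(e,invJ(manip.get_eef_pos()))
manip.move_linear(J([-.105,.008,.023]),vel=.1)
print(manip.get_time_s())
# plan clamp
h0=np.array([.03,.145,.055])
def pose(th,r,a,off,ext):
    d=np.array([np.sin(a),0,-np.cos(a)]); h=np.array([0,np.cos(th),np.sin(th)])
    n=np.cross(d,h); n/=np.linalg.norm(n)
    tx=np.array([-np.cos(a),0,-np.sin(a)]); ty=np.cross(d,tx)
    tcp=h0+r*h+n*off+d*ext
    return tcp,RJ*R.from_matrix(np.c_[tx,ty,d]),n,d,tx
for a in np.radians([40,50,60]):
  for th in np.radians([70,50,30,9]):
    tcp,ro,n,d,tx=pose(th,.065,a,.025,.015)
    q=manip.solve_ik(J(tcp),ro.as_quat())
    # rack clearance: body top side line at x=-.0 ; top surface offset 43mm along -tx
    b=tcp-d*.073-tx*.043
    # height where top line crosses x=-.012(edge near side)
    t=(b[0]+.016)/d[0]; zt=(b-d*max(t,0))[2]
    print(np.degrees(a),np.degrees(th),tcp,n,None if q is None else np.array(q),"body corner",b,"z at edge",zt)
E
```

```text
[(2, np.float64(-0.4)), (4, np.float64(-0.2)), (6, np.float64(-0.7)), (8, np.float64(-0.2)), (10, np.float64(0.0)), (12, np.float64(0.6)), (14, np.float64(-0.8)), (16, np.float64(-0.6)), (18, np.float64(0.6)), (20, np.float64(6.6)), (22, np.float64(13.4))] 31.1583
[-0.078  0.008  0.023] [-0.0817  0.0083  0.0221]
31.575
40.0 70.0 [0.0491 0.1455 0.1125] [ 0.3775 -0.8702  0.3167] [ 0.0611  0.0536  2.1397 -0.0237  0.2502 -1.5408] body corner [0.0351 0.1455 0.1961] z at edge 0.2569605913696016
40.0 50.0 [0.0548 0.1716 0.1061] [ 0.6081 -0.6081  0.5103] [ 0.1183  0.0964  2.1091 -0.1781  0.2428 -1.347 ] body corner [0.0409 0.1716 0.1896] z at edge 0.25738476060902227
40.0 29.999999999999996 [0.0576 0.1926 0.0911] [ 0.7182 -0.3479  0.6026] [ 0.1629  0.148   2.0874 -0.328   0.2226 -1.1652] body corner [0.0436 0.1926 0.1746] z at edge 0.24567990785147495
40.0 9.0 [0.0587 0.2067 0.0697] [ 0.7621 -0.1013  0.6395] None body corner [0.0447 0.2067 0.1532] z at edge 0.2255781199794688
50.0 70.0 [0.0484 0.1447 0.1147] [ 0.2759 -0.9032  0.3287] None body corner [0.0201 0.1447 0.1945] z at edge 0.224816
[... 443 characters left out ...]
1442 0.117 ] [ 0.1937 -0.9219  0.3355] [0.0592 0.0744 2.2792 3.1658 0.2592 1.551 ] body corner [0.0061 0.1442 0.1907] z at edge 0.2034749523929429
59.99999999999999 50.0 [0.0517 0.1688 0.1124] [ 0.3479 -0.7182  0.6026] [0.1214 0.1121 2.2503 3.3657 0.2735 1.3895] body corner [0.01   0.1688 0.1861] z at edge 0.2010907003610571
59.99999999999999 29.999999999999996 [0.0542 0.1901 0.0994] [ 0.4472 -0.4472  0.7746] [0.1731 0.1678 2.2227 3.491  0.3106 1.2976] body corner [0.0125 0.1901 0.1731] z at edge 0.1895301245077467
59.99999999999999 9.0 [0.0554 0.2058 0.0791] [ 0.4954 -0.1359  0.858 ] [0.2103 0.2362 2.1982 3.5389 0.3606 1.2763] body corner [0.0137 0.2058 0.1529] z at edge 0.16997820208526737
```

```bash
cat >> h.py <<'E'
H0=np.array([.03,.145,.055])
def cpose(th,r,a,phi,off,ext,camsign=1,u=None):
    """finger rod (direction d) lying on the upper/-y side of the handle at angle th"""
    d=np.array([np.sin(a)*np.cos(phi),np.sin(a)*np.sin(phi),-np.cos(a)]); h=np.array([0,np.cos(th),np.sin(th)])
    n=np.cross(d,h); n/=np.linalg.norm(n)
    tx=-np.array([np.cos(a)*np.cos(phi),np.cos(a)*np.sin(phi),np.sin(a)])
    return H0+r*h+n*off+d*ext, RJ*R.from_matrix(np.c_[tx,np.cross(d,tx),d]), n, d
def rackclear(tcp,ro):
    M=RJ.inv()*ro
    g=np.linspace(-.043,.043,9)
    P=np.array([(x,y,-l) for x in g for y in g for l in np.linspace(.073,.32,26)])
    P=M.apply(P)+tcp
    m=(P[:,0]>-.012)&(P[:,1]>.082)
    # distance below slab bottom of those under; also horizontal distance of those above
    under=P[m]; return .244-under[:,2].max() if m.any() else 9
E
python3 - <<'E'
from h import *
for a in [35,40,45]:
  for phi in [0,15,30,45,60]:
    out=[];q=None
    for th in [68,50,30,7]:
      tcp,ro,n,d=cpose(np.radians(th),.06,np.radians(a),np.radians(phi),.025,.012)
      q=manip.solve_ik(J(tcp),ro.as_quat())
      out.append((round(rackclear(tcp,ro)*1000), None if q is None else [round(q[3],2),round(q[4],2),round(q[5],2)], np.round(n,2).tolist()))
    print(a,phi);[print("   ",o) for o in out]
E
```

```text
35 0
    (-22, [np.float64(-0.02), np.float64(0.36), np.float64(-1.54)], [0.47, -0.82, 0.33])
    (-24, [np.float64(-0.1), np.float64(0.35), np.float64(-1.43)], [0.68, -0.56, 0.47])
    (-10, [np.float64(-0.18), np.float64(0.33), np.float64(-1.32)], [0.78, -0.31, 0.54])
    (4, [np.float64(-0.26), np.float64(0.29), np.float64(-1.22)], [0.82, -0.07, 0.57])
35 15
    (-46, [np.float64(0.46), np.float64(0.42), np.float64(-2.26)], [0.63, -0.72, 0.29])
    (-47, [np.float64(0.42), np.float64(0.4), np.float64(-2.18)], [0.76, -0.5, 0.42])
    (-33, [np.float64(0.39), np.float64(0.36), np.float64(-2.13)], [0.82, -0.29, 0.5])
    (-12, [np.float64(0.4), np.float64(0.31), np.float64(-2.13)], [0.83, -0.07, 0.55])
35 30
    (-61, [np.float64(0.69), np.float64(0.57), np.float64(-2.73)], [0.76, -0.61, 0.25])
    (-78, [np.float64(0.68), np.float64(0.54), np.float64(-2.69)], [0.83, -0.42, 0.36])
    (-64, [np.float64(0.7), np.float64(0.5), np.float64(-2.68)], [0.86, -0.25, 0.44])
    (-43, [np.float64(0.74), np.float64(0.45), np.float64(-2.71)], [0.86, -0.06, 0.5])
35 45
    (-76, None, [0.86, -0.4
[... 1444 characters left out ...]
e, [0.54, -0.64, 0.54])
    (27, None, [0.65, -0.38, 0.65])
    (49, None, [0.7, -0.09, 0.7])
45 15
    (-4, None, [0.54, -0.78, 0.32])
    (1, None, [0.66, -0.58, 0.48])
    (14, None, [0.72, -0.35, 0.6])
    (35, None, [0.73, -0.08, 0.68])
45 30
    (-10, None, [0.7, -0.67, 0.27])
    (-18, None, [0.76, -0.49, 0.41])
    (-5, None, [0.79, -0.31, 0.53])
    (16, None, [0.77, -0.08, 0.63])
45 45
    (-22, None, [0.82, -0.52, 0.21])
    (-30, None, [0.86, -0.39, 0.33])
    (-30, None, [0.87, -0.25, 0.43])
    (-17, None, [0.84, -0.07, 0.54])
45 60
    (-21, None, [0.92, -0.36, 0.15])
    (-34, None, [0.93, -0.27, 0.23])
    (-34, None, [0.93, -0.18, 0.31])
    (-21, None, [0.91, -0.05, 0.41])
```

```bash
python3 - <<'E'
from h import *
for a in [40,45,50]:
  for phi in [-15,-25,-35,-45]:
    out=[];q=None
    for th,r in [(68,.055),(50,.06),(30,.065),(7,.07)]:
      tcp,ro,n,d=cpose(np.radians(th),r,np.radians(a),np.radians(phi),.025,.012)
      q=manip.solve_ik(J(tcp),ro.as_quat())
      out.append((round(rackclear(tcp,ro)*1000), None if q is None else np.round(q,2).tolist(), np.round(n,2).tolist(),tcp.round(3).tolist()))
    print(a,phi);[print("   ",o) for o in out]
E
```

```text
40 -15
    (-6, [0.14, 0.09, 2.12, -0.71, 0.35, -0.61], [0.21, -0.91, 0.37], [0.043, 0.141, 0.106])
    (-13, [0.19, 0.13, 2.08, -0.76, 0.38, -0.54], [0.51, -0.66, 0.55], [0.05, 0.165, 0.106])
    (-9, [0.24, 0.18, 2.04, -0.83, 0.39, -0.42], [0.68, -0.37, 0.63], [0.055, 0.19, 0.094])
    (14, [0.28, 0.25, 2.02, -0.93, 0.39, -0.28], [0.77, -0.08, 0.64], [0.057, 0.211, 0.07])
40 -25
    (-14, [0.2, 0.12, 2.08, -0.86, 0.48, -0.3], [0.06, -0.93, 0.37], [0.038, 0.139, 0.106])
    (-29, [0.24, 0.16, 2.04, -0.87, 0.51, -0.26], [0.44, -0.69, 0.58], [0.048, 0.163, 0.106])
    (-25, [0.29, 0.22, 2.0, -0.91, 0.53, -0.18], [0.67, -0.37, 0.64], [0.054, 0.189, 0.094])
    (0, None, [0.78, -0.08, 0.62], [0.057, 0.209, 0.07])
40 -35
    (-29, [0.24, 0.16, 2.04, -0.91, 0.62, -0.09], [-0.1, -0.92, 0.37], [0.034, 0.138, 0.106])
    (-45, [0.28, 0.2, 1.98, -0.9, 0.66, -0.07], [0.37, -0.71, 0.6], [0.046, 0.161, 0.107])
    (-47, [0.33, 0.26, 1.94, -0.92, 0.68, -0.02], [0.67, -0.37, 0.64], [0.053, 0.188, 0.094])
    (-22, None, [0.81, -0.07, 0.59], [0.056, 0.208, 0.069])
40 -45
    (-44, [0.28, 0.21, 1.98
[... 1577 characters left out ...]
9, -0.92, 0.37], [0.036, 0.139, 0.108])
    (11, None, [0.23, -0.75, 0.63], [0.044, 0.161, 0.109])
    (15, None, [0.49, -0.43, 0.75], [0.051, 0.187, 0.099])
    (39, None, [0.65, -0.09, 0.75], [0.055, 0.208, 0.075])
50 -35
    (12, None, [-0.26, -0.9, 0.36], [0.031, 0.138, 0.107])
    (4, None, [0.12, -0.76, 0.64], [0.041, 0.159, 0.109])
    (2, None, [0.47, -0.44, 0.76], [0.049, 0.185, 0.099])
    (27, None, [0.68, -0.09, 0.73], [0.055, 0.207, 0.074])
50 -45
    (7, None, [-0.43, -0.84, 0.34], [0.026, 0.138, 0.107])
    (-9, None, [-0.0, -0.77, 0.64], [0.036, 0.158, 0.109])
    (-17, None, [0.47, -0.44, 0.77], [0.048, 0.184, 0.099])
    (2, None, [0.73, -0.08, 0.68], [0.055, 0.206, 0.073])
```

```bash
python3 - <<'E'
from h import *
crop("pics/w3.png","pics/w3e.png",300,170,480,270,4.4)
E=np.load("E3.npy")
pts=[(326,228),(338,230),(352,228),(357,233),(375,222),(392,224),(408,226),(465,243)]
o,d=ray("wrist",pts,E); o=invJ(o); d=RJ.inv().apply(d)
P=o+d*((.03-o[0])/d[:,0])[:,None]; print(P)
q=None
for th,r,off,back in [(68,.06,.045,.16),(68,.06,.045,0),(66,.06,.025,0),(50,.065,.022,0),(30,.075,.022,0),(9,.085,.022,0),(5,.085,.02,0)]:
    tcp,ro,n,d=cpose(np.radians(th),r,np.radians(60),0,off,.012-back)
    q=manip.solve_ik(J(tcp),ro.as_quat())
    print(th,tcp,round(rackclear(tcp,ro)*1000),None if q is None else np.array(q),n)
tcp,ro,n,d=cpose(np.radians(68),.06,np.radians(60),0,.045,-.15)
print(manip.solve_ik(J(tcp+[0,0,.08]),ro.as_quat()), tcp)
E
```

```text
[[0.03   0.0592 0.0989]
 [0.03   0.0724 0.1061]
 [0.03   0.0905 0.099 ]
 [0.03   0.0924 0.1166]
 [0.03   0.125  0.0757]
 [0.03   0.1441 0.0839]
 [0.03   0.1613 0.0918]
 [0.03   0.2013 0.1489]]
68 [-0.0887  0.1267  0.2011] 9000 None [ 0.2114 -0.9062  0.3661]
68 [0.0499 0.1267 0.1211] 39 [0.014  0.0569 2.2864 3.0086 0.2508 1.6807] [ 0.2114 -0.9062  0.3661]
66 [0.0461 0.1472 0.1137] 52 [0.0669 0.0816 2.2805 3.1904 0.2679 1.5312] [ 0.2286 -0.8894  0.396 ]
50 [0.048  0.171  0.1121] 48 [0.1274 0.1071 2.2569 3.3834 0.2759 1.3755] [ 0.3479 -0.7182  0.6026]
30 [0.0502 0.2001 0.1035] 57 [0.1986 0.1573 2.2231 3.5722 0.3079 1.2319] [ 0.4472 -0.4472  0.7746]
9 [0.0513 0.226  0.0812] 79 [0.2593 0.2401 2.1868 3.66   0.3679 1.1864] [ 0.4954 -0.1359  0.858 ]
5 [0.0504 0.2282 0.0737] 87 [0.2648 0.2603 2.1835 3.6511 0.3844 1.2005] [ 0.4986 -0.0756  0.8636]
None [-0.0904  0.1267  0.2021]
```

View pics/w3e.png

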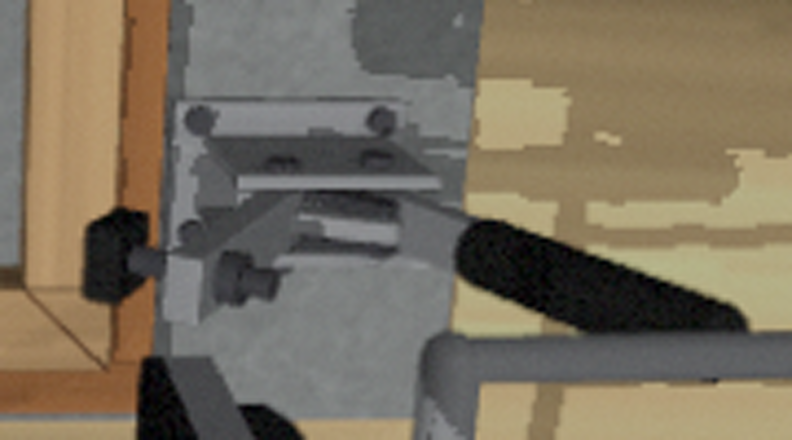

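```bash
python3 - <<'E'
from h import *
tcp,ro,n,d=cpose(np.radians(68),.06,np.radians(60),0,.045,.012)
for z in (.13,.15,.2,.25,.3,.35):
  for y in (-.1,0.03,.127):
    print(z,y,[ (x, None if (q:=manip.solve_ik(J([x,y,z]),ro.as_quat())) is None else np.round(q,2).tolist()) for x in (-.03,0,.03,.05)])
E
```

```text
0.13 -0.1 [(-0.03, [-0.69, -0.15, 2.45, 1.68, 0.63, 2.59]), (0, [-0.63, -0.06, 2.38, 1.74, 0.58, 2.56]), (0.03, [-0.58, 0.01, 2.31, 1.79, 0.55, 2.54]), (0.05, [-0.55, 0.05, 2.27, 1.81, 0.53, 2.53])]
0.13 0.03 [(-0.03, [-0.32, -0.23, 2.52, 2.04, 0.36, 2.46]), (0, [-0.28, -0.13, 2.44, 2.14, 0.34, 2.37]), (0.03, [-0.25, -0.05, 2.37, 2.21, 0.33, 2.31]), (0.05, [-0.24, 0.0, 2.32, 2.25, 0.32, 2.29])]
0.13 0.127 [(-0.03, [0.01, -0.18, 2.48, 2.95, 0.21, 1.74]), (0, [0.01, -0.09, 2.41, 2.97, 0.22, 1.71]), (0.03, [0.01, -0.01, 2.34, 2.99, 0.23, 1.7]), (0.05, [0.01, 0.03, 2.29, 3.0, 0.23, 1.69])]
0.15 -0.1 [(-0.03, [-0.69, -0.21, 2.46, 1.59, 0.62, 2.69]), (0, [-0.63, -0.12, 2.38, 1.65, 0.58, 2.66]), (0.03, [-0.58, -0.05, 2.31, 1.7, 0.54, 2.64]), (0.05, [-0.55, 0.0, 2.27, 1.73, 0.52, 2.63])]
0.15 0.03 [(-0.03, [-0.32, -0.3, 2.52, 1.86, 0.33, 2.65]), (0, [-0.28, -0.2, 2.44, 1.98, 0.32, 2.54]), (0.03, [-0.25, -0.11, 2.37, 2.07, 0.3, 2.47]), (0.05, [-0.24, -0.05, 2.32, 2.11, 0.29, 2.43])]
0.15 0.127 [(-0.03, None), (0, None), (0.03, None), (0.05, None)]
0.2 -0.1 [(-0.03, None), (0, None), (0.03, No
[... 578 characters left out ...]
3, 0.36, -2.53]), (0.05, [-0.24, -0.36, 2.25, 0.85, 0.34, -2.54])]
0.3 0.127 [(-0.03, [0.01, -0.59, 2.39, 0.14, 0.3, -1.73]), (0, [0.01, -0.48, 2.33, 0.15, 0.25, -1.74]), (0.03, [0.01, -0.38, 2.26, 0.16, 0.22, -1.74]), (0.05, None)]
0.35 -0.1 [(-0.03, None), (0, None), (0.03, None), (0.05, None)]
0.35 0.03 [(-0.03, [-0.32, -0.71, 2.37, 0.63, 0.56, -2.32]), (0, [-0.28, -0.59, 2.3, 0.64, 0.5, -2.32]), (0.03, [-0.25, -0.49, 2.24, 0.65, 0.45, -2.33]), (0.05, [-0.24, -0.42, 2.19, 0.66, 0.42, -2.33])]
0.35 0.127 [(-0.03, [0.01, -0.65, 2.33, 0.1, 0.41, -1.69]), (0, [0.01, -0.54, 2.27, 0.1, 0.37, -1.69]), (0.03, [0.01, -0.44, 2.21, 0.11, 0.33, -1.69]), (0.05, [0.01, -0.38, 2.17, 0.11, 0.31, -1.69])]
```

```bash
python3 - <<'E'
from h import *
tcp,ro,n,d=cpose(np.radians(68),.06,np.radians(60),0,.045,.012)
qE=np.array(manip.solve_ik(J([-.01,.03,.125]),ro.as_quat()));print(qE)
p=invJ(manip.get_eef_pos()); manip.move_linear(J([p[0],p[1],.25]),vel=.25)
qA=qE.copy(); qA[0]-=.35; qA[1]=-.62
manip.set_joints(qA); 
print(manip.get_time_s(),invJ(manip.get_eef_pos()),manip.get_force())
im=manip.get_image("scene"); cv2.imwrite("pics/s4.png",im[:,:,::-1])
np.save("qE.npy",qE)
E
```

```text
[-0.2936 -0.1461  2.4685  2.148   0.3576  2.356 ]
36.1417 [-0.0345 -0.1653  0.3771] [ 0.9221  0.3458 -0.6625]
```

View pics/s4.png

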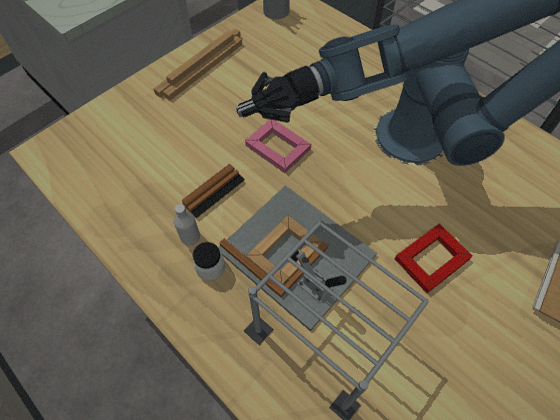

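The hand is at (265,100), high and well clear, and the frame is still in the corner near (285,250). I'll go to the entry pose and slide in under the rack.

```bash
python3 - <<'E'
from h import *
qE=np.load("qE.npy"); manip.set_joints(qE)
print(manip.get_time_s(),invJ(manip.get_eef_pos()))
manip.move_linear(J([-.01,.1267,.122]),vel=.1)
print(manip.get_time_s(),invJ(manip.get_eef_pos()),manip.get_joints(),manip.get_force())
manip.move_linear(J([.0499,.1267,.1211]),vel=.1)
print(manip.get_time_s(),invJ(manip.get_eef_pos()),manip.get_joints(),manip.get_force())
for n in("scene","wrist"):
    cv2.imwrite(f"pics/{n}5.png",manip.get_image(n)[:,:,::-1])
crop("pics/scene5.png","pics/scene5c.png",210,130,450,330,3)
E
```

```text
37.375 [-0.0092  0.0294  0.1262]
38.4917 [-0.0098  0.1264  0.1225] [ 0.0063 -0.0944  2.4312  2.9802  0.2458  1.7048] [-0.2551 -0.1169  0.1681]
39.2417 [0.0493 0.1266 0.1206] [0.0138 0.0568 2.2875 3.0086 0.2506 1.6807] [ 1.3736 -0.8171  0.4991]
```

View pics/scene5c.png

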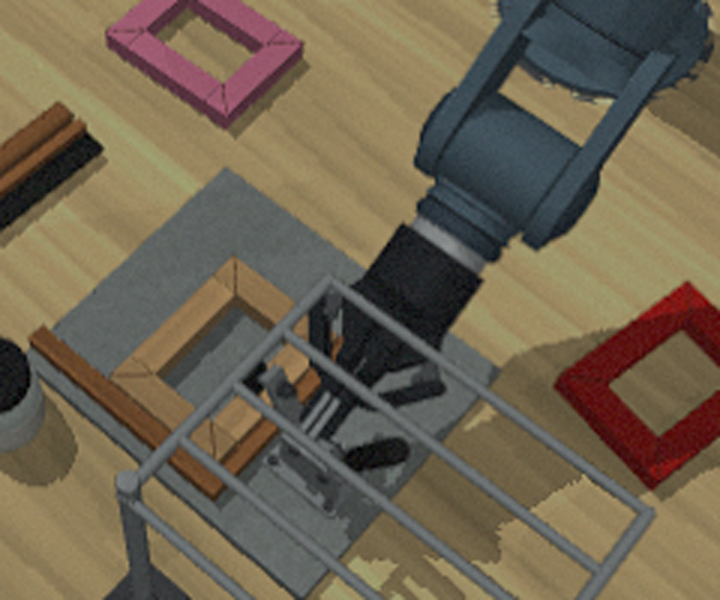

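View pics/wrist5.png

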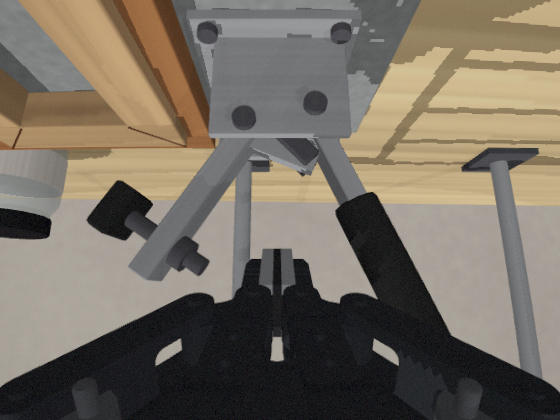

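Wrist view: the fingertips at (277,260) stand between the clamp arm (200,210) and the black grip (380,250), with nothing touching. Now I'll sweep the handle over.

```bash
python3 - <<'E'
from h import *
f0=np.array(manip.get_force()); log=[]
off=.022
for th in [68,64,60,56,52,48,44,40,36]:
    r=.06+.025*(68-th)/59
    tcp,ro,n,d=cpose(np.radians(th),r,np.radians(60),0,off,.012)
    manip.move_linear(J(tcp),vel=.06)
    f=RJ.inv().apply(np.array(manip.get_force())-f0); log.append((th,f.round(1).tolist()))
    if np.linalg.norm(f)>20: break
print(log,manip.get_time_s())
for n in("scene","wrist"):
    cv2.imwrite(f"pics/{n}6.png",manip.get_image(n)[:,:,::-1])
E
```

```text
[(68, [0.1, 0.0, 0.6]), (64, [1.0, 0.5, -0.3]), (60, [-0.5, 0.0, 0.2]), (56, [-0.2, -0.0, 0.8]), (52, [0.4, 0.3, 0.4]), (48, [-0.3, -0.4, 0.2]), (44, [0.2, -0.1, -0.1]), (40, [-0.2, -0.1, -1.0]), (36, [1.4, -1.8, 0.0])] 41.875
```

View pics/wrist6.png

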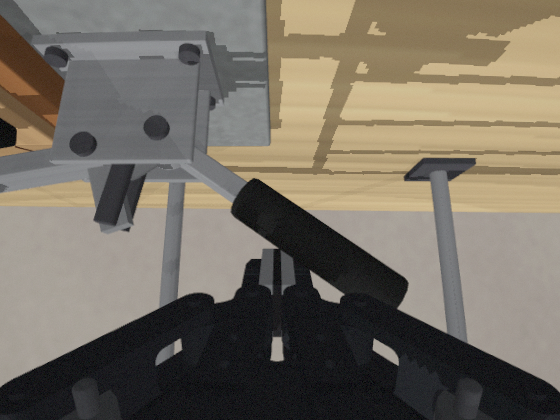

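```bash
python3 - <<'E'
from h import *
f0=np.zeros(3); log=[]
off=.022
for th in [33,30,27,24,21,18,15,12,9,7,5,3]:
    r=.06+.025*(68-th)/59
    tcp,ro,n,d=cpose(np.radians(th),r,np.radians(60),0,off,.012)
    manip.move_linear(J(tcp),vel=.05)
    f=RJ.inv().apply(np.array(manip.get_force())-f0); log.append((th,f.round(1).tolist(),((invJ(manip.get_eef_pos())-tcp)*1000).round(1).tolist()))
    if np.linalg.norm(f)>24: break
print(*log,sep="\n");print(manip.get_time_s())
for n in("scene","wrist"):
    cv2.imwrite(f"pics/{n}7.png",manip.get_image(n)[:,:,::-1])
crop("pics/scene7.png","pics/scene7c.png",210,130,450,330,3)
E
```

```text
(33, [2.2, -5.1, 1.5], [0.8, -0.6, 0.9])
(30, [2.9, -5.5, 1.8], [1.4, -0.9, 1.6])
(27, [4.5, -7.0, 2.9], [2.0, -1.1, 2.4])
(24, [6.0, -8.6, 2.6], [2.7, -1.3, 3.1])
(21, [7.0, -8.8, 3.0], [3.2, -1.5, 3.6])
(18, [9.1, -7.1, 3.4], [3.6, -1.3, 4.0])
(15, [8.3, -5.3, 3.2], [3.6, -1.0, 4.1])
(12, [6.2, -2.3, 1.5], [2.5, -0.3, 2.8])
(9, [0.0, 0.5, -0.5], [-0.8, 0.2, -0.9])
(7, [0.7, -0.8, 4.9], [0.6, 0.1, 1.0])
(5, [1.5, -1.9, 8.0], [2.2, 0.0, 3.0])
(3, [-0.8, -4.2, 14.5], [3.7, -0.2, 5.2])
44.975
```

View pics/wrist7.png

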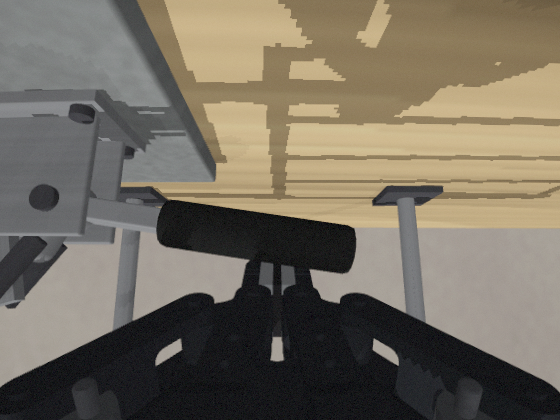

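View pics/scene7c.png

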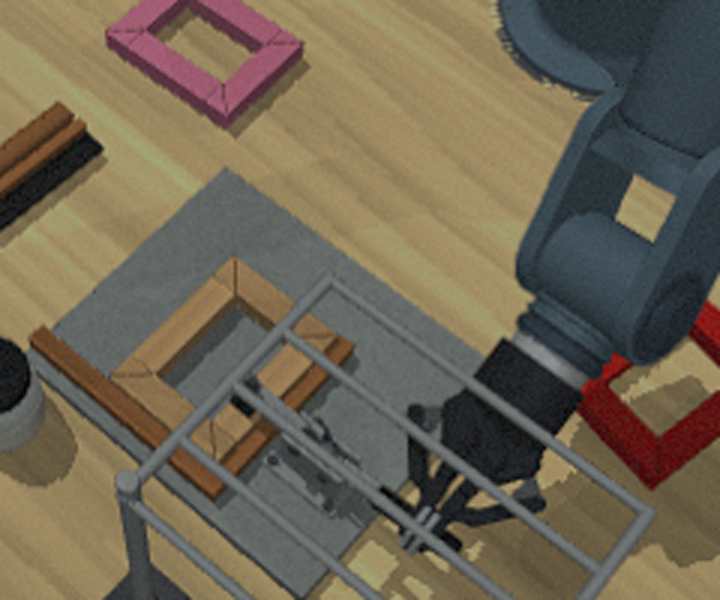

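The force peaked at about 12 N near 18°, fell to 0 at 9° (over the dead point), then rose again against the stop. I'll back off along the finger axis.

```bash
python3 - <<'E'
from h import *
th=9;tcp,ro,n,d=cpose(np.radians(th),.085,np.radians(60),0,.022,.012)
p=invJ(manip.get_eef_pos())
a=p+n*.016; b=a-d*.07; 
c=np.array([-.015,.03,.125])
for x in (a,b,[b[0],.13,.122],c):
    q=manip.solve_ik(J(x),ro.as_quat());print(np.round(x,3),rackclear(np.array(x),ro),q)
manip.move_linear(J(a),vel=.04); print(manip.get_force())
manip.move_linear(J(b),vel=.08); print(invJ(manip.get_eef_pos()),manip.get_force(),manip.get_time_s())
for n in("scene","wrist"):
    cv2.imwrite(f"pics/{n}8.png",manip.get_image(n)[:,:,::-1])
E
```

```text
[0.063 0.229 0.092] 0.06392209740311044 [0.2606 0.2356 2.1613 3.7048 0.3426 1.1397]
[0.002 0.229 0.127] 9 [0.2939 0.0295 2.3003 3.9069 0.3041 0.9516]
[0.002 0.13  0.122] 9 [ 0.0184 -0.0581  2.3989  3.0228  0.2478  1.6692]
[-0.015  0.03   0.125] 9 [-0.2991 -0.1618  2.4815  2.1322  0.3596  2.3688]
[-0.5075  0.0782  0.0918]
[0.0025 0.229  0.1265] [-0.6895 -0.3639  0.0932] 46.8083
```

View pics/wrist8.png

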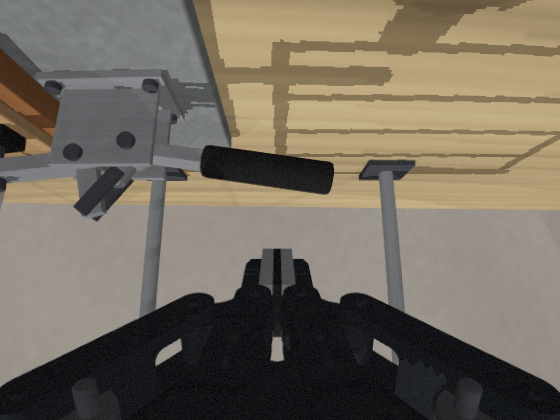

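The handle stays about level, from (205,160) to (330,175), and the fingers are free. I'll move out and check the frame.

```bash
python3 - <<'E'
from h import *
manip.move_linear(J([-.01,.13,.122]),vel=.1)
manip.move_linear(J([-.01,.03,.125]),vel=.1)
q=np.array(manip.get_joints()); q[0]-=.35; q[1]=-.62
manip.set_joints(q)
print(manip.get_time_s(),manip.get_force())
for n in("scene","top"):
    cv2.imwrite(f"pics/{n}9.png",manip.get_image(n)[:,:,::-1])
crop("pics/top9.png","pics/top9c.png",180,130,340,275,4)
crop("pics/scene9.png","pics/scene9c.png",210,170,390,330,4)
im=cv2.imread("pics/top9c.png")
q=np.array([(-.07,-.05,.04),(-.07,.07,.04),(.09,.07,.04),(.09,-.05,.04),(-.15,-.13,.015),(-.15,.19,.015),(-.075,.07,.033),(.03,.145+.12*np.cos(.157),.055+.12*np.sin(.157))])
for x,y in (proj("top",J(q))+.5-[180,130])*4: cv2.circle(im,(int(x),int(y)),3,(255,255,0),1)
cv2.imwrite("pics/top9d.png",im)
E
```

```text
50.3917 [ 0.1858  0.6595 -0.166 ]
```

View pics/top9d.png

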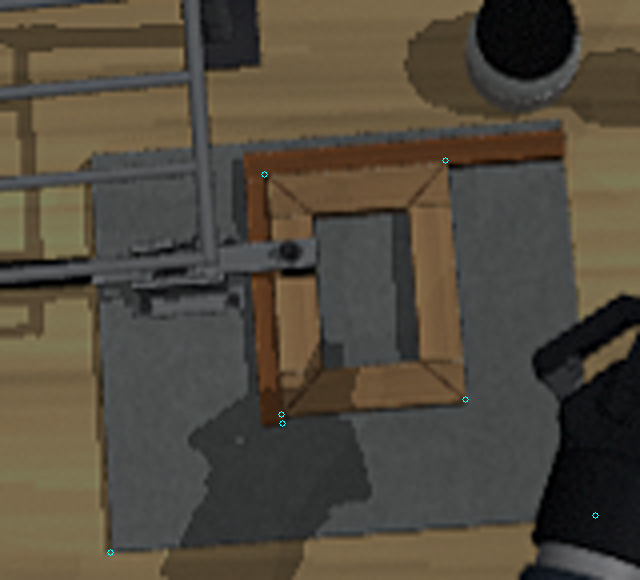

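View pics/scene9c.png

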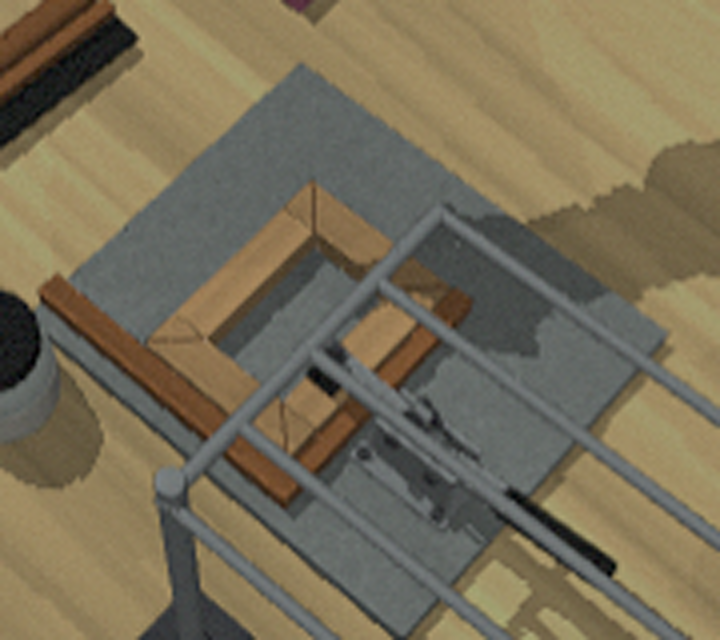

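The arm is down on the +y bar and the handle is level. The top view is coarse at 2.6 mm/px, so I'll repeat the earlier wrist view from the same joints for a direct comparison with the flush state.

```bash
python3 - <<'E'
from h import *
manip.set_joints([-0.2164,-0.1066,1.749,0,1.4992,-1.8392])
E=wristE();np.save("E10.npy",E); print(manip.get_eef_pos(),manip.get_time_s())
im=manip.get_image("wrist"); cv2.imwrite("pics/w10.png",im[:,:,::-1])
crop("pics/w10.png","pics/w10c.png",170,65,430,275,3)
# edge profiles, same pixels
a=cv2.imread("pics/w3.png").astype(float);b=cv2.imread("pics/w10.png").astype(float)
def edge(im,c0,c1,r0,r1,axis):
    p=im[r0:r1,c0:c1,2].mean(axis=1-axis if axis==0 else 0); g=np.diff(p); 
    k=np.argmax(abs(g)); s=slice(max(k-2,0),k+3); w=abs(g[s]); return (r0 if axis==0 else c0)+.5+(np.arange(len(g))[s]*w).sum()/w.sum()
for n,im in(("before",a),("after",b)):
    print(n,"frame -x edge L/R",edge(im,245,262,128,150,0),edge(im,300,316,128,150,0),
      "plate -x edge",edge(im,200,300,68,86,0),"frame -y edge",edge(im,228,250,170,190,1),edge(im,228,250,215,230,1),"plate -y edge",edge(im,172,195,120,160,1))
E
```

```text
[ 0.53   -0.0012  0.3299] 53.9833
before frame -x edge L/R 139.02844996729888 139.15117613310383 plate -x edge 75.89210962204487 frame -y edge 237.725468164794 239.0621156211562 plate -y edge 180.5944710491946
after frame -x edge L/R 138.2566409597258 138.3092809790923 plate -x edge 75.41793702806667 frame -y edge 237.79873980726464 239.33583815028902 plate -y edge 180.84700315457414
```

View pics/w10c.png

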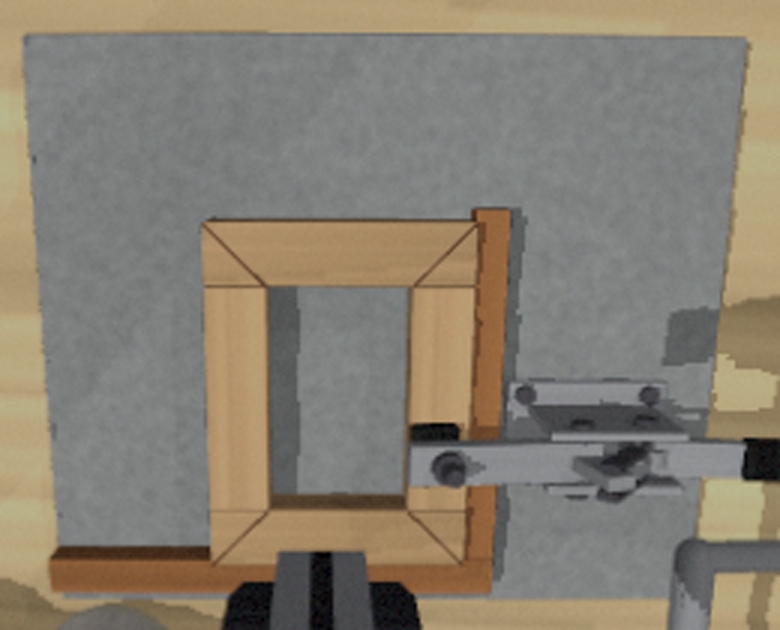

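After clamping, the frame's -x edge and the plate's -x edge have the same 1.41 px offset from their home projections. So x agrees to within about 0.5 mm, and the edge is square to about 0.001 rad. The pad sits on the +y bar and the robot is clear, so I'm handing in.

```bash
python3 - <<'E'
from workcell import manip
manip.hand_in(); print(manip.get_time_s())
E
```

```text
the job is handed in; nothing more can be done
the job is handed in; nothing more can be done
```

The bare frame is in the corner, the toggle clamp is shut past its dead point, and I handed the job in at about 54 s of the 72 s allowed; no verdict is reported.

**What I did**
- I pushed the frame to +x, then to +y, with two opened fingers, and finished with a short +x nudge. The wrist force never read above about 13.5 N in any push.
- I brought the closed fingers in under the rack, tilted 60° rather than the suggested 40°, because 40° left too little clearance and put a wrist joint near its limit.
- I swept the handle over and down. The push peaked at about 12 N, dropped to zero past the dead point, then rose to about 15 N against the stop.

**Last checks**
- **Frame:** its edges match the home outline to about 0.5 mm in x and 0.001 rad in squareness. In y it lies along the side fence and did not shift measurably when clamped.
- **Clamp:** after I let go, the handle stayed about 9° above level and the pad rested on the +y bar. I had no direct reading of the pad force or the handle angle.
- **Robot and other objects:** I saw no force on the tool while moving in or out under the rack. At hand-in the robot was clear of everything. I saw no movement of the squeegee, jar or bottle in the pictures, though I did not measure it.
- **Disagreement:** the coarser top view (2.6 mm per pixel) seemed to show the frame about 1 pixel off. The closer wrist view, measured against the plate edge, did not confirm this.

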